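# Draw the air cleaner's filter tray with the pull hook

### The job

The filter of the bench air cleaner has to come out for changing: take the pull hook by its handle, hook its turned-down end into the hole of the filter tray's tab and draw the tray out until it comes up against its stop. Use the hook only, never the fingers, and do it gently: feel for the hole and do not force the thin sheet metal. Then unhook, leaving the tray out, lay the hook back down on the bench clear of the air cleaner without dropping it, and leave everything else alone.

Things in the scene. Friction and masses are not known exactly. Their poses are not given: they have to be found in the camera images.
- air_cleaner: The bench air cleaner: grey sheet-metal box 200 (x) x 280 (y) x 165 mm high on rubber feet, round steel outlet and carrying handle on top, fixed. Origin: on the bench top under the middle of its front face; its front looks along its own -x, z up. The aluminium filter tray slides in a slot low in its front. The thin metal must not see more than 25 N from the hook.
- hole_nominal (a point): A point fixed to the air cleaner, at (-0.021, 0, 0.060) in its frame: where the centre of the tab's hole, at the tab's top face, would be with the tray fully in and centred. The worn runners let tray and tab stand up to 9 mm to either side of it (along the air cleaner's y); this offset is not reported. The tray keeps it until about 5 N push it sideways.
- filter_tray (a joint): How far the filter tray is out, m: 0 fully in, grows along the air cleaner's own -x, 0.10 at its hard stop; starts 0 to 0.015. It runs stiffly, about 7 N to move and 4 N more per 0.1 m/s, then stays put. In the middle of its front is a flat level tab 44 mm wide, 32 mm long, 4 mm thick, top 60 mm above the bench, free below, with an upright 11 mm round through hole, 16 mm behind its front edge.
- hook: The pull hook: wooden handle 100 (x) x 24 (y) x 30 mm (z) on its flat underside, then a 7 mm steel rod that cranks up and ends in a straight part turned down. Origin: centre of the handle's underside, x towards the turned-down end, z up. Rod: level at z = 0.034 from x = 0.092, turned down at x = 0.130, its flat end at z = 0.002. 0.13 to 0.21 kg, balanced near x = 0.02. Grip across the 24 mm.
- hook_tip (a point): The lower end of the hook's turned-down part (at 0.130, 0, 0.002 in the hook's frame).
- pliers: Bystander: combination pliers with red handles lying flat, 64 x 175 (along its y) x 16 mm; origin: centre of the underside.
- pencil: Bystander: flat red carpenter's pencil, 14 x 179 (along its y) x 8 mm; origin: centre of the underside.
- hex_bolt: Bystander: big steel bolt with hexagonal head lying down, 24 x 70 (along its y) x 27 mm; origin: centre of the underside.
- sanding_block: Bystander: cork sanding block, 64 x 112 (along its y) x 32 mm; origin: centre of the underside.
- wood_block: Bystander: softwood offcut, 58 x 60 x 24 mm; origin: centre of the underside.
- marker_pen: Bystander: white marker pen with black cap lying down, 16 x 135 (along its y) x 16 mm; origin: centre of the underside.
Not all that is in view belongs to the job. Leave any green look-alike of the hook alone.

How it is judged (in metres and radians):
On the way, in this order (a step that is already met when the one before it is completed fails the run):
1. the hook is picked up off the bench in the fingers (height (world z) of hook above 0.03 m and contact force between the fingers and hook above 1 N), for 0.2 s.
2. the tray is drawn at least 40 mm out by the held hook, whose end is down through the tab's hole (value of joint filter_tray above 0.04 m and contact force between hook and air_cleaner above 1.5 N and contact force between the fingers and hook above 1 N and z of hook_tip in the frame of air_cleaner below 0.057 m and y of hook_tip in the frame of air_cleaner between -0.016 and 0.016 m), for 0.1 s.
3. the tray is out against its stop (within 5 mm) (value of joint filter_tray above 0.095 m), for 0.1 s.
At the end, for the whole second after the job is handed in: The tray is out to within 5 mm of its stop, and the hook lies at rest on the bench top, released, not touching the air cleaner or its tray (value of joint filter_tray above 0.095 m and height (world z) of hook between -0.01 and 0.02 m and height (world z) of hook_tip below 0.05 m and contact force between hook and air_cleaner below 0.05 N and linear speed of hook below 0.02 m/s).
It fails at once if the hook loads the air cleaner or its tray with more than 25 N (contact force between hook and air_cleaner above 25 N).
It fails at once if the fingers or the arm touch the air cleaner or its tray (contact force between any of the fingers, the arm and air_cleaner above 0.5 N).
It fails at once if the hook is let go more than 40 mm above the bench (height (world z) of hook above 0.04 m and contact force between the fingers and hook below 0.05 N).
It fails at once if a bystander is moved more than 20 mm (distance of any of pliers, pencil, hex_bolt, sanding_block, marker_pen, wood_block from where it was at the start of the episode above 0.02 m).
It also fails if it takes over 58 s, if anything falls off the work surface, if the arm or the gripper's body presses on something with over 40 N, if the wrist force passes 120 N, or if a joint passes its speed limit or range.

### The arm

A 6-joint arm with a two-finger parallel gripper is mounted at the origin on a cart in front of the work surface, level with it; the furniture and walls round the work are solid. World frame = base frame: x ahead of the robot, y to its left, z up, the work surface at z = 0. Lengths are in mm, angles in rad, forces in N, time in s.
With the tool pointing down it reaches from about 275 to 1000 mm from the base axis. Payload 8.4 kg.
Tool frame: the origin (TCP) lies between the finger pads; the fingertips stand 8 mm ahead of it and the grasp point (between the pads) lies 11 mm behind it (tcp_to_tips is the distance from the TCP to the fingertips, in mm); z points along the fingers, y is the line along which they close (so a half turn about z gives the same grasp; the last joint's range is limited). The gripper opens to 85 mm and grips with 20 to 120 N. Pads are 22 mm wide; open, the fingers measure 114 mm over their backs; the gripper's body (76 mm by 85 mm) begins 54 mm behind the grasp point. The pads swing forward as they close: fully open they stand 13 mm farther back than shut.
Start: joints at [1.336, 0.353, 1.633, -0, 1.155, -0.002], TCP at [144.188, 608.143, 239.281] pointing down, gripper open.
Joint ranges: [-2.63, 2.63], [-0.92, 2.1], [0.06, 2.66], [-1.3, 4.44], [0, 2.69], [-3.02, 3.02]. Speed limits (rad/s): [2.22, 2.22, 2.79, 3.14, 3.14, 3.14].

### API

Orientations are given as [roll, pitch, yaw] about the fixed x, y, z axes, in that order (R = Rz(yaw) Ry(pitch) Rx(roll)).
In Python, from rig import * gives the robot as it stands.
- The arm moves only by the tool step_arm, never from a script. Its argument "motion" is a list of rows, each an object with "claw": the finger opening in mm, from 0 to 85.4; "delta_pos": the shift along the tool's x, y, z in mm, a list of three; "turn": the turn about the tool's z in rad. In form: [{"claw": claw, "delta_pos": [dx, dy, dz], "turn": turn}, ...]. A call has 1 to 8 rows; each row shifts and turns the commanded pose from where the row before left it, along the tool's axes as they then stand; what a row does not reach is not made up. A row lasts 1/12 s, in which the tool goes at most 41.7 mm and 7.16 degrees, less where a joint would pass 70% of its speed; a pose out of reach is approached as far as the arm can. A call is refused whole if a number of a shift passes 41.7 or a number of a turn 0.125, either way. A call with a gripper value outside its range is refused whole. The fingers move at their own pace and stop on an object; "force" is the grip in N (left out, the last holds). Time passes only in rows, so rows that do not move let the fingers close. It gives the time, the measured TCP pose, the force, the opening and the grip force at its end, in the units of the state.
- sense(): the state, without advancing time (a new reading comes with each control period).
- grab_frame(name): name is "scene" or "top" or "wrist"; returns a dict with "img" (480x640x3 uint8, red, green, blue), "vertical_fov" (degrees; the focal length in pixels is half the picture's height over the tangent of half this angle, whatever the lens; pixels are square), "cx", "cy" (the principal point, pixels), "R" (3x3) and "t" (3): a world point X has camera coordinates R X + t. Camera axes: x right, y down, z forward; pixel columns grow to the right and rows downward; lengths in mm; the calibration is good to about 2 mm. A picture is of the moment at which its call begins. There is no depth.
- sign_off(): hands the job in; it is judged then, once.
The state is a dict: "clock": time; "qpos": joint angles; "qvel": joint speeds; "joint_efforts": joint torques, N m; "eef_pos": TCP position; "tcp_rot": TCP orientation; "contact_force": force on the tool from outside, world axes, zero at the start; "wrist_torque": the same for the moment, N m; "opening": opening from 0.0 (shut) to 1.0 (fully open); "grasp_force": force on a finger pad.
Only numpy, scipy, OpenCV 4.12 (cv2) and the standard library are available. Lean on these libraries where they do the work, as an engineer would, in place of code of your own. Each camera call takes 0.05 s, during which the arm holds its last target. There are 200 camera calls.

## Working session

There is one attempt and no reset: what is moved stays moved. The work goes in short steps, Python scripts to look and compute and a tool call to move; the robot and the scene stay as the last step left them, time stands still between calls to the robot, and variables do not carry over. Pictures are saved under pics/ and viewed, at most 10 in all, crops included, and the job is handed in when it is done.

Besides the shell and the picture viewer there is one more tool, called by a JSON object that holds its "api" and its "payload", one argument or row to a line. step_arm: Moves the arm, as the interface text tells. Its arguments: {"type":"object","properties":{"motion":{"type":"array","items":{"type":"object","properties":{"claw":{"type":"number"},"delta_pos":{"type":"array","items":{"type":"number"}},"turn":{"type":"number"}}}},"force":{"type":"number"}},"required":["motion"]}

```bash
mkdir -p pics; cat > h.py <<'E'
from rig import *
import numpy as np, cv2
def snap(n,f):
    d=grab_frame(n); cv2.imwrite('pics/'+f+'.png',d['img'][:,:,::-1]); np.savez('pics/'+f+'.npz',**d); return d
def ray(d,u,v,z):
    f=240/np.tan(np.radians(float(d['vertical_fov']))/2); R=np.array(d['R']);t=np.array(d['t'])
    c=-R.T@t; r=R.T@np.array([(u-d['cx'])/f,(v-d['cy'])/f,1]); return c+r*(z-c[2])/r[2]
def proj(d,X):
    f=240/np.tan(np.radians(float(d['vertical_fov']))/2); p=np.array(d['R'])@np.array(X)+np.array(d['t']); return np.array([d['cx']+f*p[0]/p[2],d['cy']+f*p[1]/p[2]])
E
python3 - <<'E'
from h import *
for n in ('scene','top'):
    d=snap(n,n+'0'); print(n,-np.array(d['R']).T@d['t'],d['vertical_fov'],d['cx'],d['cy'])
s=sense(); print(s)
E
```

```text
scene [  38.91588153 -913.74405008  635.45542676] 49.166355029810646 317.9294353831492 243.47553003140737
top [ 349.85865133   43.71929126 1451.70592466] 52.008441639835155 315.62497237352096 235.9692390745109
{'clock': 0.1, 'qpos': array([ 1.33564724e+00,  3.53582054e-01,  1.63409199e+00, -2.87171679e-05,
        1.15522717e+00, -2.41233290e-03]), 'qvel': array([ 0.00030262, -0.00062994, -0.00195436,  0.0014393 ,  0.00023942,
       -0.00207732]), 'joint_efforts': array([-1.85209828e-03, -6.06352830e+01, -3.42821860e+01, -8.86293356e-05,
        4.13658097e-03,  1.79963104e-05]), 'eef_pos': array([144.06305074, 607.71199707, 238.62099326]), 'tcp_rot': array([-3.14028403e+00,  2.31009881e-05,  2.90886752e+00]), 'contact_force': array([0.01769538, 0.27210883, 0.37498658]), 'wrist_torque': array([0.00896597, 0.07878858, 0.03571538]), 'grasp_force': 0.0, 'opening': 0.9996059212039304}
```

View pics/top0.png

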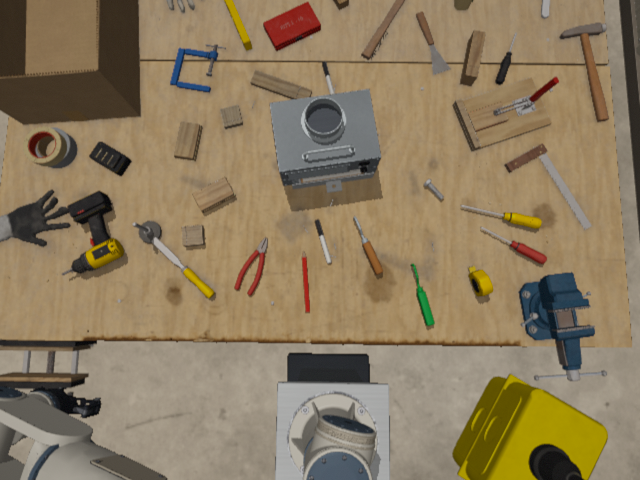

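View pics/scene0.png

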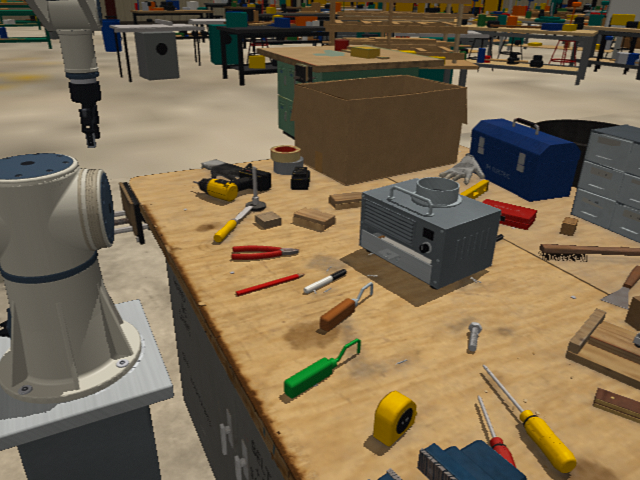

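The top view shows two hook-like things. One has a brown wooden handle at about (371,258) with its tip near (356,218). The other is the green look-alike at (424,300). Screwdrivers at (510,218) and (520,245) could also be mistaken for it. By the description I choose the brown one, and I'll check it in a close crop. The tab is at about (334,186).

```bash
python3 - <<'E'
from h import *
a=cv2.imread('pics/top0.png')[150:285,265:405]
cv2.imwrite('pics/c1.png',cv2.resize(a,None,fx=4.4,fy=4.4,interpolation=cv2.INTER_CUBIC))
b=cv2.imread('pics/scene0.png')[170:340,300:510]
cv2.imwrite('pics/c2.png',cv2.resize(b,None,fx=3.5,fy=3.5,interpolation=cv2.INTER_CUBIC))
E
```

```text
(no output)
```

View pics/c1.png

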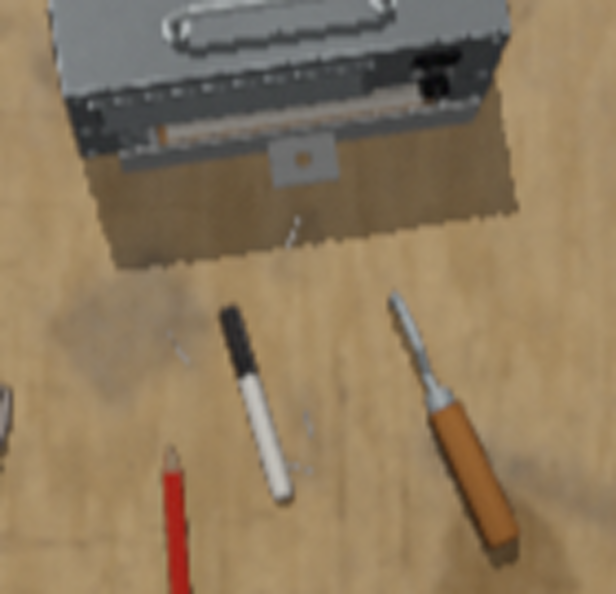

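View pics/c2.png

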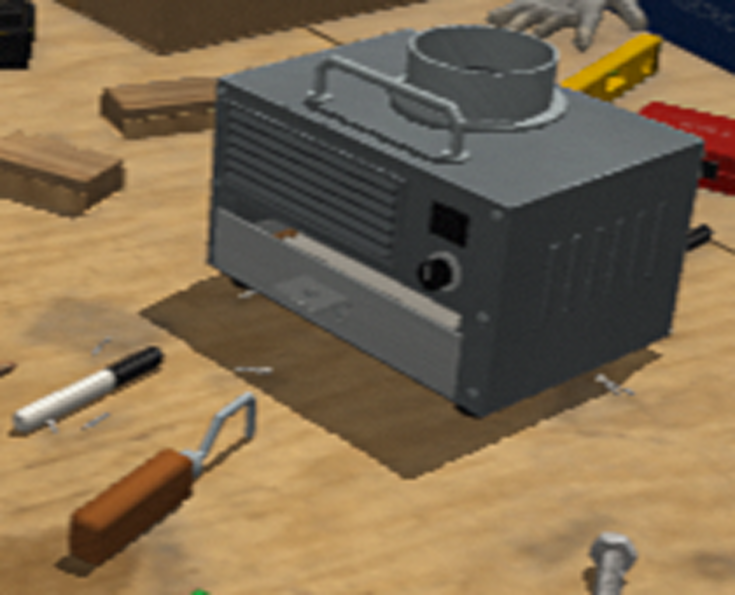

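```bash
python3 - <<'E'
from h import *
d=dict(np.load('pics/top0.npz'))
P=lambda x,y,z: ray(d,265-.5+(x+.5)/4.4,150-.5+(y+.5)/4.4,z)
hole=P(303,160,60); tab=[P(*p,60) for p in((268,143),(335,133),(341,180),(275,188))]
bl,br=P(65,97,165),P(508,37,165)
v=bl-br; print('box front',bl,br,np.linalg.norm(v),'yaw',np.degrees(np.arctan2(-v[0],v[1])))
print('hole',hole,'tab',np.round(tab,1))
t=np.array(tab); e=t[0]-t[1]+t[3]-t[2];print('tab yaw',np.degrees(np.arctan2(-e[0],e[1])),'len',np.linalg.norm(t[0]-t[1]),np.linalg.norm(t[0]-t[3]))
fr=(P(430,412,30)+P(462,400,30))/2; bk=(P(517,530,30)+P(488,545,30))/2
tip=P(395,293,37); a=tip-bk
print('handle',fr,bk,np.linalg.norm(fr-bk),'tip',tip)
for w in(fr-bk,tip-bk): print('hook yaw',np.degrees(np.arctan2(w[1],w[0])))
print('boxfront pt/handle mid',(fr+bk)/2, 'center',(bl+br)/2)
E
```

```text
box front [721.24636407 153.06074444 165.        ] [ 762.75532914 -118.90763374  165.        ] 275.1177800702847 yaw 8.677757564792392
hole [710.54409282   3.64806505  60.        ] tab [[721.8  26.9  60. ]
 [729.2 -17.4  60. ]
 [697.3 -21.5  60. ]
 [691.3  21.9  60. ]]
tab yaw 8.633253969232204 len 44.86837351713597 30.864470753341248
handle [551.93482674 -93.37471852  30.        ] [ 465.21052778 -130.30761963   30.        ] 94.26103762557557 tip [626.38299921 -58.93069512  37.        ]
hook yaw 23.067489596438918
hook yaw 23.88666169133316
boxfront pt/handle mid [ 508.57267726 -111.84116907   30.        ] center [742.00084661  17.07655535 165.        ]
```

The crop confirms the brown-handled hook: handle from (430,412) to (517,530), tip at (395,295). The tab hole is at (303,160) in the crop. Sizes check out: handle 94 mm, tab 45x31 mm, hook tip 130 mm from the handle centre. Going there now.

{"api": "step_arm", "payload": {
  "motion": [
    {"delta_pos":[-26,-30,0]},
    {"delta_pos":[-26,-30,0]},
    {"delta_pos":[-26,-30,0]},
    {"delta_pos":[-26,-30,0]},
    {"delta_pos":[-26,-30,0]},
    {"delta_pos":[-26,-30,0]},
    {"delta_pos":[-26,-30,0]},
    {"delta_pos":[-26,-30,0]}
  ]
}}

```text
schema error: expected keys claw, delta_pos, turn
```

{"api": "step_arm", "payload": {
  "motion": [
    {"delta_pos":[-26,-30,0]},
    {"delta_pos":[-26,-30,0]},
    {"delta_pos":[-26,-30,0]},
    {"delta_pos":[-26,-30,0]},
    {"delta_pos":[-26,-30,0]},
    {"delta_pos":[-26,-30,0]},
    {"delta_pos":[-26,-30,0]},
    {"delta_pos":[-26,-30,0]}
  ]
}}

```text
schema error: expected keys claw, delta_pos, turn
```

{"api": "step_arm", "payload": {
  "motion": [
    {"turn":0.125},
    {"turn":0.125},
    {"turn":0.125},
    {"turn":0.125},
    {"turn":0.125},
    {"turn":0.125},
    {"turn":0.125},
    {"turn":0.125}
  ]
}}

```text
schema error: expected keys claw, delta_pos, turn
```

{"api": "step_arm", "payload": {
  "motion": [
    {"turn":0.125},
    {"turn":0.125},
    {"turn":0.125},
    {"turn":0.125},
    {"turn":0.125},
    {"turn":0.125},
    {"turn":0.125},
    {"turn":0.125}
  ]
}}

```text
schema error: expected keys claw, delta_pos, turn
```

{"api": "step_arm", "payload": {
  "motion": [
    {"turn":0.125},
    {"turn":0.125},
    {"turn":0.125},
    {"turn":0.125},
    {}
  ]
}}

```text
schema error: expected keys claw, delta_pos, turn
```

```bash
cat >> h.py <<'E'
def go(x,y,z,yawdeg):
    s=sense(); p=s['eef_pos']; ps=s['tcp_rot'][2]; w=np.array([x,y,z])-p
    tx=np.array([np.cos(ps),np.sin(ps)]); ty=np.array([np.sin(ps),-np.cos(ps)])
    a=(ps-np.radians(yawdeg)+np.pi)%(2*np.pi)-np.pi
    print('t',round(s['clock'],2),'at',p.round(1),'yaw',np.degrees(ps).round(2),'rp',s['tcp_rot'][:2].round(3),'need tool',(w[:2]@tx).round(1),(w[:2]@ty).round(1),-w[2].round(1),'turn',a.round(3),'F',s['contact_force'].round(2),'grip',round(s['grasp_force'],1),'open',round(s['opening']*85.4,1))
E
python3 -c "
from h import *
go(520,-107,120,23.7)"
```

```text
t 0.1 at [144.1 607.7 238.6] yaw 166.67 rp [-3.14  0.  ] need tool -530.6 -608.7 118.6 turn 2.495 F [0.02 0.27 0.37] grip 0.0 open 85.4
```

All keys are required in each row.

{"api": "step_arm", "payload": {
  "motion": [
    {"claw":85,"delta_pos":[-26,-30,0],"turn":0},
    {"claw":85,"delta_pos":[-26,-30,0],"turn":0},
    {"claw":85,"delta_pos":[-26,-30,0],"turn":0},
    {"claw":85,"delta_pos":[-26,-30,0],"turn":0},
    {"claw":85,"delta_pos":[-26,-30,0],"turn":0},
    {"claw":85,"delta_pos":[-26,-30,0],"turn":0},
    {"claw":85,"delta_pos":[-26,-30,0],"turn":0},
    {"claw":85,"delta_pos":[-26,-30,0],"turn":0}
  ]
}}

```text
clock: 0.77
eef_pos: [291.4, 324.8, 239.1]
tcp_rot: [-3.141, -0.0, 2.909]
contact_force: [1.4, 1.1, 0.2]
opening: 0.998
grasp_force: 0.0
```

{"api": "step_arm", "payload": {
  "motion": [
    {"claw":85,"delta_pos":[-26,-30,0],"turn":0},
    {"claw":85,"delta_pos":[-26,-30,0],"turn":0},
    {"claw":85,"delta_pos":[-26,-30,0],"turn":0},
    {"claw":85,"delta_pos":[-26,-30,0],"turn":0},
    {"claw":85,"delta_pos":[-26,-30,0],"turn":0},
    {"claw":85,"delta_pos":[-26,-30,0],"turn":0},
    {"claw":85,"delta_pos":[-26,-30,0],"turn":0},
    {"claw":85,"delta_pos":[-26,-30,0],"turn":0}
  ]
}}

```text
clock: 1.43
eef_pos: [438.5, 43.1, 239.3]
tcp_rot: [3.141, 0.0, 2.909]
contact_force: [0.6, 0.2, -0.3]
opening: 0.996
grasp_force: 0.0
```

{"api": "step_arm", "payload": {
  "motion": [
    {"claw":85,"delta_pos":[0,0,0],"turn":0.125},
    {"claw":85,"delta_pos":[0,0,0],"turn":0.125},
    {"claw":85,"delta_pos":[0,0,0],"turn":0.125},
    {"claw":85,"delta_pos":[0,0,0],"turn":0.125},
    {"claw":85,"delta_pos":[0,0,0],"turn":0.125},
    {"claw":85,"delta_pos":[0,0,0],"turn":0.125},
    {"claw":85,"delta_pos":[0,0,0],"turn":0.125},
    {"claw":85,"delta_pos":[0,0,0],"turn":0.125}
  ]
}}

```text
clock: 2.1
eef_pos: [438.0, 45.1, 239.1]
tcp_rot: [-3.141, -0.0, 1.903]
contact_force: [-0.1, -0.6, -0.1]
opening: 0.996
grasp_force: 0.0
```

{"api": "step_arm", "payload": {
  "motion": [
    {"claw":85,"delta_pos":[0,0,0],"turn":0.125},
    {"claw":85,"delta_pos":[0,0,0],"turn":0.125},
    {"claw":85,"delta_pos":[0,0,0],"turn":0.125},
    {"claw":85,"delta_pos":[0,0,0],"turn":0.125},
    {"claw":85,"delta_pos":[0,0,0],"turn":0.125},
    {"claw":85,"delta_pos":[0,0,0],"turn":0.125},
    {"claw":85,"delta_pos":[0,0,0],"turn":0.125},
    {"claw":85,"delta_pos":[0,0,0],"turn":0.125}
  ]
}}

```text
clock: 2.77
eef_pos: [437.9, 45.1, 239.0]
tcp_rot: [-3.141, 0.0, 0.903]
contact_force: [0.4, 0.2, 0.5]
opening: 0.994
grasp_force: 0.0
```

{"api": "step_arm", "payload": {
  "motion": [
    {"claw":85,"delta_pos":[0,0,0],"turn":0.125},
    {"claw":85,"delta_pos":[0,0,0],"turn":0.125},
    {"claw":85,"delta_pos":[0,0,0],"turn":0.125},
    {"claw":85,"delta_pos":[0,0,0],"turn":0.12},
    {"claw":85,"delta_pos":[0,0,0],"turn":0}
  ]
}}

```text
clock: 3.18
eef_pos: [438.0, 45.1, 239.1]
tcp_rot: [-3.141, 0.0, 0.408]
contact_force: [-0.1, -0.6, -0.2]
opening: 0.999
grasp_force: 0.0
```

```bash
python3 -c "
from h import *
go(520,-107,120,23.7)"
```

```text
t 3.18 at [438.   45.1 239.1] yaw 23.39 rp [-3.141  0.   ] need tool 14.9 172.2 119.1 turn -0.005 F [-0.14 -0.57 -0.22] grip 0.0 open 85.3
```

{"api": "step_arm", "payload": {
  "motion": [
    {"claw":70,"delta_pos":[3,34.4,8],"turn":0},
    {"claw":70,"delta_pos":[3,34.4,8],"turn":0},
    {"claw":70,"delta_pos":[3,34.4,8],"turn":0},
    {"claw":70,"delta_pos":[3,34.4,8],"turn":0},
    {"claw":70,"delta_pos":[3,34.4,8],"turn":0},
    {"claw":70,"delta_pos":[0,0,0],"turn":0},
    {"claw":70,"delta_pos":[0,0,0],"turn":0}
  ]
}}

```text
clock: 3.77
eef_pos: [521.1, -107.6, 198.3]
tcp_rot: [-3.141, 0.001, 0.415]
contact_force: [-0.6, -0.4, -1.2]
opening: 0.815
grasp_force: 0.0
```

```bash
python3 -c "
from h import *
go(520,-107,100,23.7)
d=snap('wrist','w1');print(-np.array(d['R']).T@d['t'])
for X in ([520,-107,30],[628,-60,37],[509,-112,30]): print(proj(d,X))"
```

```text
t 3.77 at [ 521.1 -107.6  198.3] yaw 23.78 rp [-3.141e+00  1.000e-03] need tool -0.8 -1.0 98.3 turn 0.001 F [-0.57 -0.39 -1.24] grip 0.0 open 69.6
[598.36731088 -73.68907827 332.94819513]
[322.57120949 218.792257  ]
[323.32111428  44.67889207]
[322.76037068 234.16712534]
```

View pics/w1.png

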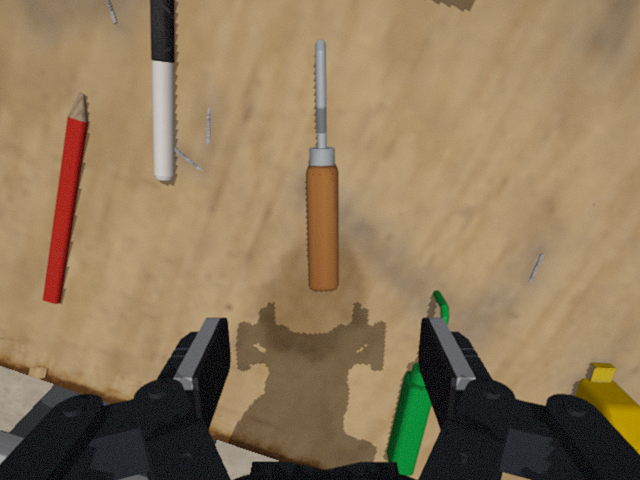

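The wrist picture shows the brown handle from (322,165) to (323,290), the rod end at (320,40), and the green look-alike's crank at (438,295).

```bash
python3 -c "
from h import *
d=dict(np.load('pics/w1.npz'))
f=ray(d,322,165,30);b=ray(d,323,290,30);t=ray(d,320,41,37)
print(f,b,np.linalg.norm(f-b),(f+b)/2,t)
for w in (f-b,t-b):print(np.degrees(np.arctan2(w[1],w[0])))
print('green',ray(d,438,295,36))
m=(f+b)/2; u=(t-b)/np.linalg.norm(t-b); g=t-u*3.5; c=g-u*130; print('centre from tip',c)
T=(m+12*u);go(T[0],T[1],25,24)"
```

```text
[556.46215732 -90.49769463  30.        ] [ 466.48686873 -130.934132     30.        ] 98.64409777164339 [ 511.47451302 -110.71591331   30.        ] [629.10081031 -57.19242753  37.        ]
24.199967868443085
24.393205403417433
green [ 501.4818192  -213.72683335   36.        ]
centre from tip [ 507.61132873 -112.28512967   31.77027392]
t 3.82 at [ 520.6 -106.6  198.7] yaw 23.79 rp [-3.14e+00  1.00e-03] need tool 1.9 -0.1 173.7 turn -0.004 F [-0.69 -1.01 -1.48] grip 0.0 open 70.0
```

{"api": "step_arm", "payload": {
  "motion": [
    {"claw":60,"delta_pos":[0,0,30],"turn":-0.008},
    {"claw":60,"delta_pos":[0,0,30],"turn":0},
    {"claw":60,"delta_pos":[0,0,30],"turn":0},
    {"claw":60,"delta_pos":[0,0,30],"turn":0},
    {"claw":60,"delta_pos":[0,0,30],"turn":0},
    {"claw":60,"delta_pos":[0,0,23],"turn":0},
    {"claw":60,"delta_pos":[0,0,14],"turn":0},
    {"claw":60,"delta_pos":[0,0,0],"turn":0}
  ]
}}

```text
clock: 4.48
eef_pos: [518.7, -104.7, 10.0]
tcp_rot: [-3.139, 0.004, 0.425]
contact_force: [-0.7, 0.9, 0.2]
opening: 0.699
grasp_force: 0.0
```

{"api": "step_arm", "payload": {
  "force": 60,
  "motion": [
    {"claw":10,"delta_pos":[0,0,0],"turn":0},
    {"claw":10,"delta_pos":[0,0,0],"turn":0},
    {"claw":10,"delta_pos":[0,0,0],"turn":0},
    {"claw":10,"delta_pos":[0,0,0],"turn":0},
    {"claw":10,"delta_pos":[0,0,0],"turn":0},
    {"claw":10,"delta_pos":[0,0,0],"turn":0},
    {"claw":10,"delta_pos":[0,0,0],"turn":0},
    {"claw":10,"delta_pos":[0,0,0],"turn":0}
  ]
}}

```text
clock: 5.15
eef_pos: [522.2, -106.3, 13.9]
tcp_rot: [3.14, -0.002, 0.422]
contact_force: [-0.8, 2.2, 8.9]
opening: 0.27
grasp_force: 59.9
```

{"api": "step_arm", "payload": {
  "motion": [
    {"claw":10,"delta_pos":[0,0,-10],"turn":0},
    {"claw":10,"delta_pos":[0,0,-20],"turn":0},
    {"claw":10,"delta_pos":[0,0,-25],"turn":0},
    {"claw":10,"delta_pos":[0,0,-25],"turn":0.09},
    {"claw":10,"delta_pos":[0,0,-20],"turn":0.09},
    {"claw":10,"delta_pos":[0,0,0],"turn":0.09},
    {"claw":10,"delta_pos":[0,0,0],"turn":0},
    {"claw":10,"delta_pos":[0,0,0],"turn":0}
  ]
}}

```text
clock: 5.82
eef_pos: [521.0, -106.3, 113.1]
tcp_rot: [3.141, -0.001, 0.155]
contact_force: [-0.5, -0.3, -1.6]
opening: 0.267
grasp_force: 58.9
```

```bash
python3 -c "
from h import *
go(710-119*.9886,3.7-119*.151,114,8.66)
d=snap('wrist','w2')
d=snap('scene','s2')
a=np.concatenate([cv2.imread('pics/w2.png')[:,120:520],cv2.resize(cv2.imread('pics/s2.png')[200:360,320:453],None,fx=3,fy=3,interpolation=cv2.INTER_CUBIC)],1)
print(a.shape);cv2.imwrite('pics/m2.png',a)"
```

```text
t 5.82 at [ 521.  -106.3  113.1] yaw 8.86 rp [ 3.141e+00 -1.000e-03] need tool 84.7 -80.0 -0.9 turn 0.004 F [-0.54 -0.28 -1.56] grip 58.9 open 22.8
(480, 799, 3)
```

View pics/m2.png

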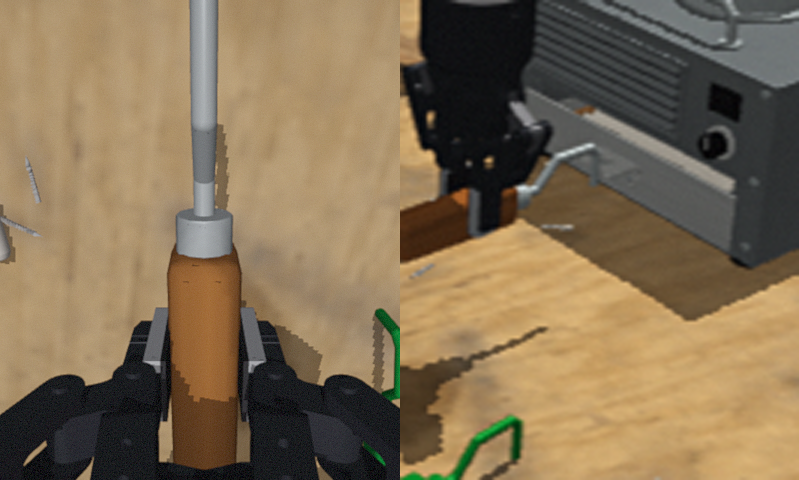

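```bash
python3 -c "
from h import *
d=dict(np.load('pics/s2.npz')); ps=np.radians(8.86)
for L in (113,117,121):
  for z in (95,101): print(L,z,proj(d,[521+L*np.cos(ps),-106.3+L*np.sin(ps),z]))
print('hole',proj(d,[710.5,3.6,60]))
e=snap('top','t2')
X=[521+117*np.cos(ps),-106.3+117*np.sin(ps),136]; u,v=proj(e,X).round().astype(int); print(u,v)
a=cv2.resize(e['img'][v-50:v+50,u-50:u+50,::-1],None,fx=6,fy=6,interpolation=cv2.INTER_CUBIC)
b=cv2.resize(d['img'][210:310,340:440][:,:33*3,::-1],None,fx=6,fy=6,interpolation=cv2.INTER_CUBIC)[:,170:370]
cv2.imwrite('pics/m3.png',np.concatenate([a,b],1))"
```

```text
113 95 [382.53740277 263.78067273]
113 101 [382.73474961 261.34760992]
117 95 [383.8981582  263.28856744]
117 101 [384.09828856 260.85892943]
121 95 [385.25382837 262.79830119]
121 101 [385.45672005 260.37207941]
hole [387.21580481 253.46059554]
368 206
```

View pics/m3.png

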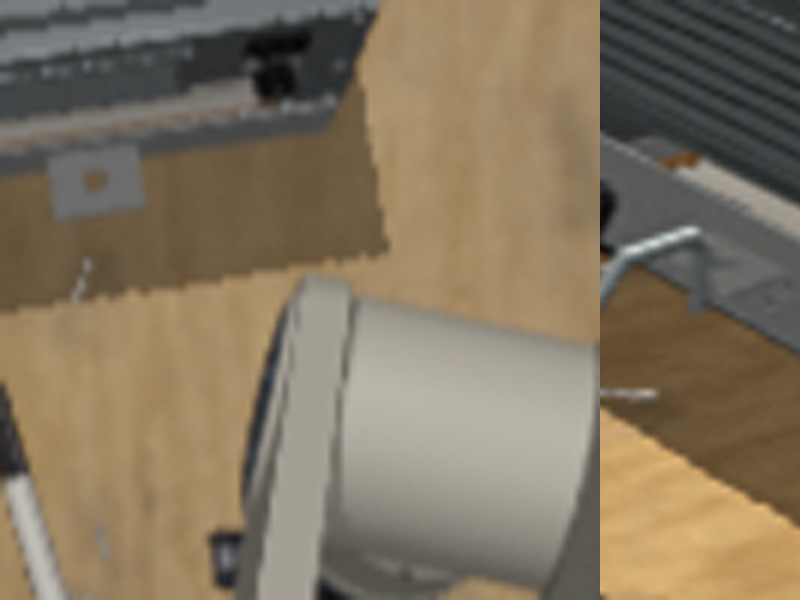

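{"api": "step_arm", "payload": {
  "motion": [
    {"claw":10,"delta_pos":[10,-20,0],"turn":0},
    {"claw":10,"delta_pos":[10,-20,0],"turn":0},
    {"claw":10,"delta_pos":[15,-20,0],"turn":0},
    {"claw":10,"delta_pos":[15,-19.7,0],"turn":0},
    {"claw":10,"delta_pos":[20,0,10],"turn":0},
    {"claw":10,"delta_pos":[16.2,0,13],"turn":0},
    {"claw":10,"delta_pos":[0,0,9],"turn":0},
    {"claw":10,"delta_pos":[0,0,0],"turn":0}
  ]
}}

```text
clock: 6.63
eef_pos: [592.7, -14.2, 77.6]
tcp_rot: [-3.141, 0.005, 0.154]
contact_force: [-1.5, -0.7, -0.7]
opening: 0.269
grasp_force: 59.1
```

```bash
python3 -c "
from h import *
go(593.9,-14.3,80,8.86)
d=snap('scene','s3'); s0=dict(np.load('pics/scene0.npz'))
print(abs(np.array(d['R'])-s0['R']).max(), np.array(d['t'])-s0['t'])
C=lambda i:cv2.resize(i[215:290,350:450,::-1],None,fx=8,fy=8,interpolation=cv2.INTER_CUBIC)
print(proj(d,[710.5,3.6,60]),proj(d,[710.5,3.6,67]))
g=lambda i:cv2.cvtColor(i,cv2.COLOR_RGB2GRAY).astype(np.float32)[180:290,425:500]
print(cv2.phaseCorrelate(g(s0['img']),g(d['img'])))
cv2.imwrite('pics/m4.png',np.concatenate([C(d['img'])[:,:400],C(s0['img'])[:,:400]],1))"
```

```text
t 6.63 at [592.7 -14.2  77.6] yaw 8.8 rp [-3.141  0.005] need tool 1.2 0.3 -2.4 turn -0.001 F [-1.51 -0.71 -0.73] grip 59.1 open 22.9
0.0 [0. 0. 0.]
[387.21580481 253.46059554] [387.43538919 250.8693473 ]
((0.4965756596169726, 0.02259627329119951), 1.003473612891303)
```

View pics/m4.png

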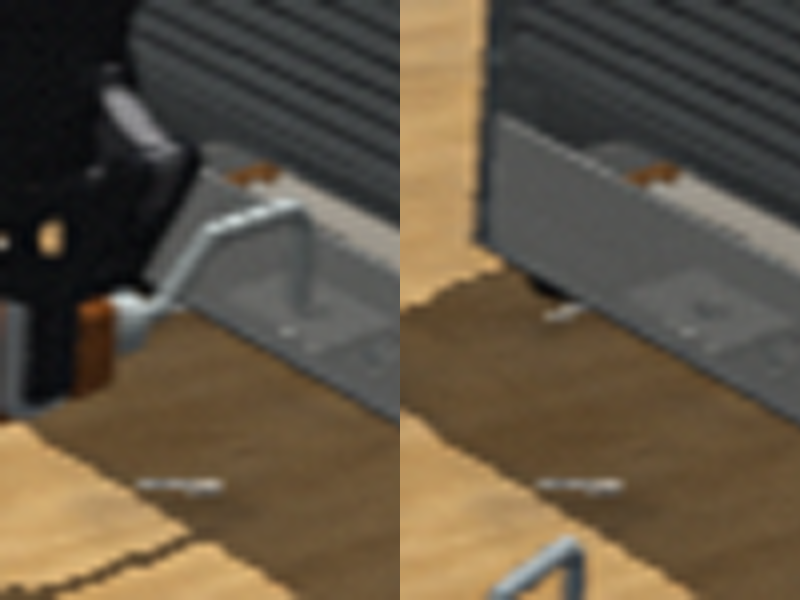

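The left half shows the tip end at (301,312) and the right half shows the hole at (708,308). The tip is within about 2 mm of the hole, so I'll feel downward.

{"api": "step_arm", "payload": {
  "motion": [
    {"claw":10,"delta_pos":[0.5,0,0],"turn":0},
    {"claw":10,"delta_pos":[0,0,0],"turn":0},
    {"claw":10,"delta_pos":[0,0,2],"turn":0},
    {"claw":10,"delta_pos":[0,0,2],"turn":0},
    {"claw":10,"delta_pos":[0,0,2],"turn":0},
    {"claw":10,"delta_pos":[0,0,1],"turn":0},
    {"claw":10,"delta_pos":[0,0,0],"turn":0}
  ]
}}

```text
clock: 7.27
eef_pos: [594.6, -14.4, 73.1]
tcp_rot: [-3.142, 0.0, 0.152]
contact_force: [0.2, 0.1, -2.4]
opening: 0.267
grasp_force: 59.1
```

{"api": "step_arm", "payload": {
  "motion": [
    {"claw":10,"delta_pos":[0,0,1],"turn":0},
    {"claw":10,"delta_pos":[0,0,1],"turn":0},
    {"claw":10,"delta_pos":[0,0,0],"turn":0}
  ]
}}

```text
clock: 7.52
eef_pos: [594.9, -14.4, 71.3]
tcp_rot: [3.142, -0.0, 0.152]
contact_force: [-1.2, 0.4, 1.3]
opening: 0.267
grasp_force: 59.5
```

{"api": "step_arm", "payload": {
  "motion": [
    {"claw":10,"delta_pos":[0,0,1],"turn":0},
    {"claw":10,"delta_pos":[0,0,0],"turn":0},
    {"claw":10,"delta_pos":[0,0,0],"turn":0}
  ]
}}

```text
clock: 7.77
eef_pos: [594.9, -14.4, 70.6]
tcp_rot: [3.142, -0.0, 0.152]
contact_force: [-3.3, -0.2, 4.9]
opening: 0.271
grasp_force: 59.9
```

{"api": "step_arm", "payload": {
  "motion": [
    {"claw":10,"delta_pos":[-1,0,0],"turn":0},
    {"claw":10,"delta_pos":[0,0,0],"turn":0}
  ]
}}

```text
clock: 7.93
eef_pos: [594.6, -14.5, 70.7]
tcp_rot: [3.141, -0.002, 0.152]
contact_force: [0.3, 0.3, 2.7]
opening: 0.267
grasp_force: 59.8
```

{"api": "step_arm", "payload": {
  "motion": [
    {"claw":10,"delta_pos":[-1,0,0],"turn":0},
    {"claw":10,"delta_pos":[0,0,0],"turn":0}
  ]
}}

```text
clock: 8.1
eef_pos: [593.8, -14.7, 70.7]
tcp_rot: [3.141, -0.002, 0.152]
contact_force: [3.2, 0.5, 3.7]
opening: 0.266
grasp_force: 59.7
```

{"api": "step_arm", "payload": {
  "motion": [
    {"claw":10,"delta_pos":[-1,0,0],"turn":0},
    {"claw":10,"delta_pos":[0,0,0],"turn":0}
  ]
}}

```text
clock: 8.27
eef_pos: [592.5, -14.9, 70.6]
tcp_rot: [3.141, -0.002, 0.152]
contact_force: [3.4, -0.1, 3.2]
opening: 0.264
grasp_force: 59.7
```

{"api": "step_arm", "payload": {
  "motion": [
    {"claw":10,"delta_pos":[0.8,1,0],"turn":0},
    {"claw":10,"delta_pos":[0,0,0],"turn":0}
  ]
}}

```text
clock: 8.43
eef_pos: [592.6, -15.5, 70.4]
tcp_rot: [-3.141, 0.0, 0.152]
contact_force: [1.5, 3.7, 5.3]
opening: 0.267
grasp_force: 60.1
```

{"api": "step_arm", "payload": {
  "motion": [
    {"claw":10,"delta_pos":[0.7,1,0],"turn":0},
    {"claw":10,"delta_pos":[0,0,0],"turn":0}
  ]
}}

```text
clock: 8.6
eef_pos: [592.9, -16.6, 70.1]
tcp_rot: [-3.141, 0.002, 0.152]
contact_force: [0.2, 0.9, 3.7]
opening: 0.272
grasp_force: 59.9
```

{"api": "step_arm", "payload": {
  "motion": [
    {"claw":10,"delta_pos":[0.5,1,0],"turn":0},
    {"claw":10,"delta_pos":[0,0,0],"turn":0}
  ]
}}

```text
clock: 8.77
eef_pos: [593.2, -17.5, 69.9]
tcp_rot: [-3.141, 0.002, 0.152]
contact_force: [-2.7, 2.6, 4.7]
opening: 0.267
grasp_force: 60.0
```

{"api": "step_arm", "payload": {
  "motion": [
    {"claw":10,"delta_pos":[1.2,0,0],"turn":0},
    {"claw":10,"delta_pos":[0,0,0],"turn":0}
  ]
}}

```text
clock: 8.93
eef_pos: [594.2, -17.6, 69.9]
tcp_rot: [-3.141, 0.003, 0.152]
contact_force: [-4.0, 0.6, 5.8]
opening: 0.267
grasp_force: 60.1
```

{"api": "step_arm", "payload": {
  "motion": [
    {"claw":10,"delta_pos":[1.2,0,0],"turn":0},
    {"claw":10,"delta_pos":[0,0,0],"turn":0}
  ]
}}

```text
clock: 9.1
eef_pos: [595.4, -17.5, 69.9]
tcp_rot: [-3.142, 0.003, 0.152]
contact_force: [-4.5, 0.0, 5.3]
opening: 0.27
grasp_force: 60.1
```

{"api": "step_arm", "payload": {
  "motion": [
    {"claw":10,"delta_pos":[1.2,0,0],"turn":0},
    {"claw":10,"delta_pos":[0,0,0],"turn":0}
  ]
}}

```text
clock: 9.27
eef_pos: [596.7, -17.3, 69.9]
tcp_rot: [-3.142, 0.002, 0.151]
contact_force: [-3.8, -1.2, 5.6]
opening: 0.269
grasp_force: 60.0
```

{"api": "step_arm", "payload": {
  "motion": [
    {"claw":10,"delta_pos":[0.2,-1.5,0],"turn":0},
    {"claw":10,"delta_pos":[0,0,0],"turn":0}
  ]
}}

```text
clock: 9.43
eef_pos: [597.0, -15.9, 70.0]
tcp_rot: [3.141, 0.002, 0.151]
contact_force: [-2.5, -2.3, 3.1]
opening: 0.268
grasp_force: 59.8
```

{"api": "step_arm", "payload": {
  "motion": [
    {"claw":10,"delta_pos":[0,-1.5,0],"turn":0},
    {"claw":10,"delta_pos":[0,0,0],"turn":0}
  ]
}}

```text
clock: 9.6
eef_pos: [597.0, -14.0, 69.8]
tcp_rot: [-3.141, 0.001, 0.152]
contact_force: [0.4, -0.2, -1.5]
opening: 0.272
grasp_force: 59.1
```

{"api": "step_arm", "payload": {
  "motion": [
    {"claw":10,"delta_pos":[0,-1.5,0],"turn":0},
    {"claw":10,"delta_pos":[0,0,0],"turn":0}
  ]
}}

```text
clock: 9.77
eef_pos: [596.9, -12.2, 69.8]
tcp_rot: [-3.141, 0.001, 0.152]
contact_force: [0.1, 0.4, -1.3]
opening: 0.265
grasp_force: 59.1
```

{"api": "step_arm", "payload": {
  "motion": [
    {"claw":10,"delta_pos":[0,-1.5,0],"turn":0},
    {"claw":10,"delta_pos":[0,0,0],"turn":0}
  ]
}}

```text
clock: 9.93
eef_pos: [596.9, -11.0, 70.1]
tcp_rot: [3.141, 0.0, 0.152]
contact_force: [0.1, -1.7, -1.3]
opening: 0.266
grasp_force: 59.1
```

{"api": "step_arm", "payload": {
  "motion": [
    {"claw":10,"delta_pos":[-1.5,0,0],"turn":0},
    {"claw":10,"delta_pos":[0,0,0],"turn":0}
  ]
}}

```text
clock: 10.1
eef_pos: [596.3, -11.3, 70.5]
tcp_rot: [3.141, -0.002, 0.152]
contact_force: [3.3, -1.6, -2.6]
opening: 0.27
grasp_force: 59.0
```

{"api": "step_arm", "payload": {
  "motion": [
    {"claw":10,"delta_pos":[-1.5,0,0],"turn":0},
    {"claw":10,"delta_pos":[0,0,0],"turn":0}
  ]
}}

```text
clock: 10.27
eef_pos: [594.2, -11.5, 70.5]
tcp_rot: [-3.142, -0.0, 0.152]
contact_force: [1.6, -0.8, 1.1]
opening: 0.269
grasp_force: 59.5
```

The force vanished around (597, -12.5), so that is the hole. Going back there and lowering.

{"api": "step_arm", "payload": {
  "motion": [
    {"claw":10,"delta_pos":[0,0,-3],"turn":0},
    {"claw":10,"delta_pos":[3,1,0],"turn":0},
    {"claw":10,"delta_pos":[0,0,0],"turn":0},
    {"claw":10,"delta_pos":[0,0,2],"turn":0},
    {"claw":10,"delta_pos":[0,0,2],"turn":0},
    {"claw":10,"delta_pos":[0,0,0],"turn":0}
  ]
}}

```text
clock: 10.77
eef_pos: [596.7, -12.0, 68.6]
tcp_rot: [-3.141, 0.001, 0.152]
contact_force: [0.3, 0.2, -1.4]
opening: 0.266
grasp_force: 59.2
```

{"api": "step_arm", "payload": {
  "motion": [
    {"claw":10,"delta_pos":[0,0,1],"turn":0},
    {"claw":10,"delta_pos":[0,0,1],"turn":0},
    {"claw":10,"delta_pos":[0,0,0],"turn":0}
  ]
}}

```text
clock: 11.02
eef_pos: [597.0, -12.0, 67.0]
tcp_rot: [-3.142, 0.0, 0.152]
contact_force: [-0.3, -1.1, -1.9]
opening: 0.269
grasp_force: 59.2
```

{"api": "step_arm", "payload": {
  "motion": [
    {"claw":10,"delta_pos":[0,0,1.5],"turn":0},
    {"claw":10,"delta_pos":[0,0,1.5],"turn":0},
    {"claw":10,"delta_pos":[0,0,1.5],"turn":0},
    {"claw":10,"delta_pos":[0,0,1.5],"turn":0},
    {"claw":10,"delta_pos":[0,0,0],"turn":0}
  ]
}}

```text
clock: 11.43
eef_pos: [597.0, -12.0, 60.9]
tcp_rot: [-3.142, 0.001, 0.152]
contact_force: [-0.3, -0.1, -2.0]
opening: 0.267
grasp_force: 59.2
```

{"api": "step_arm", "payload": {
  "motion": [
    {"claw":10,"delta_pos":[-1,0,0],"turn":0},
    {"claw":10,"delta_pos":[-1,0,0],"turn":0},
    {"claw":10,"delta_pos":[-1,0,0],"turn":0},
    {"claw":10,"delta_pos":[-1,0,0],"turn":0},
    {"claw":10,"delta_pos":[-1,0,0],"turn":0}
  ]
}}

```text
clock: 11.85
eef_pos: [594.2, -12.7, 61.8]
tcp_rot: [3.141, -0.004, 0.152]
contact_force: [7.0, 0.6, -6.2]
opening: 0.272
grasp_force: 58.9
```

{"api": "step_arm", "payload": {
  "motion": [
    {"claw":10,"delta_pos":[-1.5,0,0],"turn":0},
    {"claw":10,"delta_pos":[-1.5,0,0],"turn":0},
    {"claw":10,"delta_pos":[-1.5,0,0],"turn":0},
    {"claw":10,"delta_pos":[-1.5,0,0],"turn":0},
    {"claw":10,"delta_pos":[-1.5,0,0],"turn":0},
    {"claw":10,"delta_pos":[-1.5,0,0],"turn":0},
    {"claw":10,"delta_pos":[-1.5,0,0],"turn":0},
    {"claw":10,"delta_pos":[-1.5,0,0],"turn":0}
  ]
}}

```text
clock: 12.52
eef_pos: [582.4, -14.6, 61.8]
tcp_rot: [3.141, -0.004, 0.152]
contact_force: [7.6, 1.7, -5.5]
opening: 0.269
grasp_force: 58.9
```

Steady at about 7 N, so the tray is sliding. Continuing, a little quicker.

{"api": "step_arm", "payload": {
  "motion": [
    {"claw":10,"delta_pos":[-2.5,0,0],"turn":0},
    {"claw":10,"delta_pos":[-2.5,0,0],"turn":0},
    {"claw":10,"delta_pos":[-2.5,0,0],"turn":0},
    {"claw":10,"delta_pos":[-2.5,0,0],"turn":0},
    {"claw":10,"delta_pos":[-2.5,0,0],"turn":0},
    {"claw":10,"delta_pos":[-2.5,0,0],"turn":0},
    {"claw":10,"delta_pos":[-2.5,0,0],"turn":0},
    {"claw":10,"delta_pos":[-2.5,0,0],"turn":0}
  ]
}}

```text
clock: 13.18
eef_pos: [562.8, -17.7, 61.8]
tcp_rot: [3.141, -0.004, 0.152]
contact_force: [7.9, 0.5, -6.5]
opening: 0.266
grasp_force: 58.9
```

{"api": "step_arm", "payload": {
  "motion": [
    {"claw":10,"delta_pos":[-2.5,0,0],"turn":0},
    {"claw":10,"delta_pos":[-2.5,0,0],"turn":0},
    {"claw":10,"delta_pos":[-2.5,0,0],"turn":0},
    {"claw":10,"delta_pos":[-2.5,0,0],"turn":0},
    {"claw":10,"delta_pos":[-2.5,0,0],"turn":0},
    {"claw":10,"delta_pos":[-2.5,0,0],"turn":0},
    {"claw":10,"delta_pos":[-2.5,0,0],"turn":0},
    {"claw":10,"delta_pos":[-2.5,0,0],"turn":0}
  ]
}}

```text
clock: 13.85
eef_pos: [543.1, -20.7, 61.9]
tcp_rot: [3.141, -0.005, 0.152]
contact_force: [8.3, 0.3, -5.7]
opening: 0.263
grasp_force: 58.9
```

{"api": "step_arm", "payload": {
  "motion": [
    {"claw":10,"delta_pos":[-2,0,0],"turn":0},
    {"claw":10,"delta_pos":[-2,0,0],"turn":0},
    {"claw":10,"delta_pos":[-2,0,0],"turn":0},
    {"claw":10,"delta_pos":[-2,0,0],"turn":0},
    {"claw":10,"delta_pos":[-2,0,0],"turn":0},
    {"claw":10,"delta_pos":[-2,0,0],"turn":0},
    {"claw":10,"delta_pos":[-2,0,0],"turn":0},
    {"claw":10,"delta_pos":[-1.5,0,0],"turn":0}
  ]
}}

```text
clock: 14.52
eef_pos: [527.6, -23.2, 61.9]
tcp_rot: [3.141, -0.004, 0.151]
contact_force: [8.3, -0.1, -6.0]
opening: 0.266
grasp_force: 59.0
```

{"api": "step_arm", "payload": {
  "motion": [
    {"claw":10,"delta_pos":[-1.5,0,0],"turn":0},
    {"claw":10,"delta_pos":[-1.5,0,0],"turn":0},
    {"claw":10,"delta_pos":[-1.5,0,0],"turn":0},
    {"claw":10,"delta_pos":[-1.5,0,0],"turn":0},
    {"claw":10,"delta_pos":[-1.5,0,0],"turn":0},
    {"claw":10,"delta_pos":[-1.5,0,0],"turn":0},
    {"claw":10,"delta_pos":[-1.5,0,0],"turn":0}
  ]
}}

```text
clock: 15.1
eef_pos: [517.4, -24.8, 61.9]
tcp_rot: [3.141, -0.004, 0.151]
contact_force: [7.2, -1.2, -6.2]
opening: 0.269
grasp_force: 59.0
```

{"api": "step_arm", "payload": {
  "motion": [
    {"claw":10,"delta_pos":[-1,0,0],"turn":0},
    {"claw":10,"delta_pos":[-1,0,0],"turn":0},
    {"claw":10,"delta_pos":[-1,0,0],"turn":0}
  ]
}}

```text
clock: 15.35
eef_pos: [514.4, -25.3, 61.9]
tcp_rot: [3.141, -0.004, 0.151]
contact_force: [6.9, -0.8, -7.1]
opening: 0.268
grasp_force: 59.0
```

{"api": "step_arm", "payload": {
  "motion": [
    {"claw":10,"delta_pos":[-1,0,0],"turn":0},
    {"claw":10,"delta_pos":[-1,0,0],"turn":0},
    {"claw":10,"delta_pos":[-1,0,0],"turn":0}
  ]
}}

```text
clock: 15.6
eef_pos: [511.5, -25.7, 61.9]
tcp_rot: [3.141, -0.004, 0.151]
contact_force: [7.4, 0.6, -6.4]
opening: 0.266
grasp_force: 59.0
```

{"api": "step_arm", "payload": {
  "motion": [
    {"claw":10,"delta_pos":[-1,0,0],"turn":0},
    {"claw":10,"delta_pos":[-1,0,0],"turn":0},
    {"claw":10,"delta_pos":[-1,0,0],"turn":0}
  ]
}}

```text
clock: 15.85
eef_pos: [510.0, -26.1, 62.2]
tcp_rot: [3.14, -0.007, 0.151]
contact_force: [15.4, 1.3, -8.6]
opening: 0.267
grasp_force: 59.1
```

{"api": "step_arm", "payload": {
  "motion": [
    {"claw":10,"delta_pos":[-1,0,0],"turn":0},
    {"claw":10,"delta_pos":[-1,0,0],"turn":0}
  ]
}}

```text
clock: 16.02
eef_pos: [509.9, -26.2, 62.7]
tcp_rot: [3.14, -0.011, 0.152]
contact_force: [17.7, 3.9, -8.7]
opening: 0.267
grasp_force: 59.3
```

The force rose from 7 to about 17 N, so the tray is at its stop. Relieving, then lifting out.

{"api": "step_arm", "payload": {
  "motion": [
    {"claw":10,"delta_pos":[1.5,0,0],"turn":0},
    {"claw":10,"delta_pos":[1.5,0,0],"turn":0},
    {"claw":10,"delta_pos":[1.5,0,0],"turn":0},
    {"claw":10,"delta_pos":[0,0,0],"turn":0}
  ]
}}

```text
clock: 16.35
eef_pos: [510.2, -25.7, 61.8]
tcp_rot: [3.141, -0.003, 0.152]
contact_force: [5.3, -1.7, -0.8]
opening: 0.269
grasp_force: 60.4
```

```bash
python3 -c "
from h import *
go(512,-25.5,62,8.66)"
```

```text
t 16.35 at [510.2 -25.7  61.8] yaw 8.68 rp [ 3.141e+00 -3.000e-03] need tool 1.8 0.1 -0.2 turn 0.0 F [ 5.28 -1.66 -0.77] grip 60.4 open 23.0
```

{"api": "step_arm", "payload": {
  "motion": [
    {"claw":10,"delta_pos":[1,0,0],"turn":0},
    {"claw":10,"delta_pos":[0.7,0,0],"turn":0},
    {"claw":10,"delta_pos":[0,0,0],"turn":0}
  ]
}}

```text
clock: 16.6
eef_pos: [510.4, -25.4, 61.3]
tcp_rot: [3.142, 0.0, 0.152]
contact_force: [2.7, -1.3, 0.4]
opening: 0.267
grasp_force: 60.4
```

{"api": "step_arm", "payload": {
  "motion": [
    {"claw":10,"delta_pos":[0,0,-1],"turn":0},
    {"claw":10,"delta_pos":[0,0,-2],"turn":0},
    {"claw":10,"delta_pos":[0,0,0],"turn":0}
  ]
}}

```text
clock: 16.85
eef_pos: [510.4, -25.3, 64.5]
tcp_rot: [3.142, 0.0, 0.152]
contact_force: [1.4, -1.4, 0.0]
opening: 0.268
grasp_force: 60.5
```

{"api": "step_arm", "payload": {
  "motion": [
    {"claw":10,"delta_pos":[0.7,0,-1.5],"turn":0},
    {"claw":10,"delta_pos":[0,0,-2],"turn":0},
    {"claw":10,"delta_pos":[0,0,-2],"turn":0},
    {"claw":10,"delta_pos":[0,0,0],"turn":0}
  ]
}}

```text
clock: 17.18
eef_pos: [510.8, -25.2, 70.0]
tcp_rot: [-3.141, 0.001, 0.152]
contact_force: [0.9, -1.5, -0.5]
opening: 0.267
grasp_force: 60.3
```

{"api": "step_arm", "payload": {
  "motion": [
    {"claw":10,"delta_pos":[0,0,-4],"turn":0},
    {"claw":10,"delta_pos":[0,0,-4],"turn":0},
    {"claw":10,"delta_pos":[0,0,-8],"turn":0},
    {"claw":10,"delta_pos":[0,0,-10],"turn":0},
    {"claw":10,"delta_pos":[0,0,-10],"turn":0},
    {"claw":10,"delta_pos":[0,0,0],"turn":0},
    {"claw":10,"delta_pos":[0,0,0],"turn":0}
  ]
}}

```text
clock: 17.77
eef_pos: [511.8, -25.2, 106.8]
tcp_rot: [3.141, -0.002, 0.152]
contact_force: [0.6, 0.3, -0.8]
opening: 0.269
grasp_force: 60.3
```

```bash
python3 -c "
from h import *
go(472,-106,100,8.66)
d=snap('scene','s4');e=snap('top','t4')
a=cv2.resize(d['img'][210:310,290:440,::-1],None,fx=4,fy=4,interpolation=cv2.INTER_CUBIC)
b=cv2.resize(e['img'][160:260,310:410][:,:,::-1],None,fx=4,fy=4,interpolation=cv2.INTER_CUBIC)[:,:200]
cv2.imwrite('pics/m5.png',np.concatenate([a,b],1))"
```

```text
t 17.77 at [511.8 -25.2 106.8] yaw 8.7 rp [ 3.141e+00 -2.000e-03] need tool -51.5 73.8 6.8 turn 0.001 F [ 0.6   0.33 -0.85] grip 60.3 open 23.0
```

View pics/m5.png

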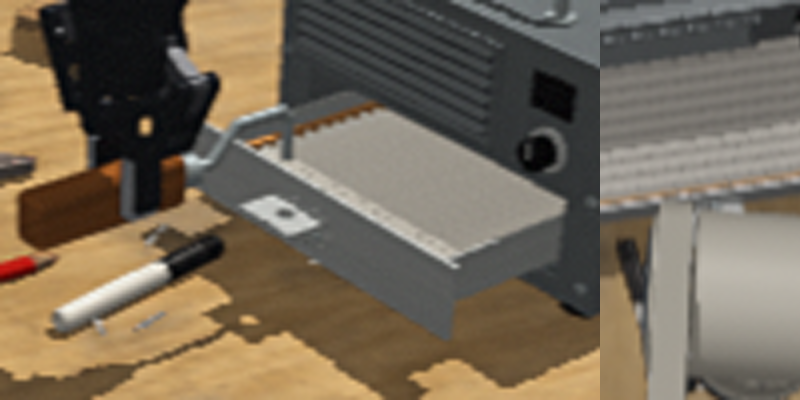

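The left half shows the tray fully out and the hook free above it, with its end at (287,155) and the tab hole at (287,213). Carrying the hook back and to the right, clear of the cleaner.

{"api": "step_arm", "payload": {
  "motion": [
    {"claw":10,"delta_pos":[-10,0,0],"turn":0},
    {"claw":10,"delta_pos":[-12,10,0],"turn":0},
    {"claw":10,"delta_pos":[-12,20,0],"turn":0},
    {"claw":10,"delta_pos":[0,25,0],"turn":0},
    {"claw":10,"delta_pos":[0,25,0],"turn":0},
    {"claw":10,"delta_pos":[0,0,20],"turn":0},
    {"claw":10,"delta_pos":[0,0,20],"turn":0},
    {"claw":10,"delta_pos":[0,0,0],"turn":0}
  ]
}}

```text
clock: 18.53
eef_pos: [486.0, -109.9, 62.9]
tcp_rot: [-3.14, 0.006, 0.151]
contact_force: [-1.6, 0.6, -1.6]
opening: 0.27
grasp_force: 60.2
```

{"api": "step_arm", "payload": {
  "motion": [
    {"claw":10,"delta_pos":[0,0,15],"turn":0},
    {"claw":10,"delta_pos":[0,0,12],"turn":0},
    {"claw":10,"delta_pos":[0,0,8],"turn":0},
    {"claw":10,"delta_pos":[0,0,6],"turn":0},
    {"claw":10,"delta_pos":[0,0,4],"turn":0},
    {"claw":10,"delta_pos":[0,0,2],"turn":0},
    {"claw":10,"delta_pos":[0,0,0],"turn":0}
  ]
}}

```text
clock: 19.12
eef_pos: [489.5, -109.4, 18.8]
tcp_rot: [-3.142, 0.0, 0.152]
contact_force: [-0.5, -0.4, -1.2]
opening: 0.268
grasp_force: 60.3
```

{"api": "step_arm", "payload": {
  "motion": [
    {"claw":10,"delta_pos":[0,0,1.5],"turn":0},
    {"claw":10,"delta_pos":[0,0,1.5],"turn":0},
    {"claw":10,"delta_pos":[0,0,0],"turn":0},
    {"claw":10,"delta_pos":[0,0,0],"turn":0}
  ]
}}

```text
clock: 19.45
eef_pos: [489.8, -109.5, 15.9]
tcp_rot: [3.141, -0.0, 0.152]
contact_force: [1.2, 0.2, -1.6]
opening: 0.269
grasp_force: 60.3
```

{"api": "step_arm", "payload": {
  "motion": [
    {"claw":10,"delta_pos":[0,0,1],"turn":0},
    {"claw":10,"delta_pos":[0,0,1],"turn":0},
    {"claw":10,"delta_pos":[0,0,0],"turn":0},
    {"claw":10,"delta_pos":[0,0,0],"turn":0}
  ]
}}

```text
clock: 19.78
eef_pos: [489.8, -109.5, 14.0]
tcp_rot: [3.141, -0.0, 0.152]
contact_force: [-1.0, -0.3, 3.3]
opening: 0.268
grasp_force: 61.1
```

Touching the bench. Opening gently, then rising.

{"api": "step_arm", "payload": {
  "force": 20,
  "motion": [
    {"claw":23,"delta_pos":[0,0,0],"turn":0},
    {"claw":26,"delta_pos":[0,0,0],"turn":0},
    {"claw":30,"delta_pos":[0,0,0],"turn":0},
    {"claw":38,"delta_pos":[0,0,0],"turn":0},
    {"claw":46,"delta_pos":[0,0,0],"turn":0},
    {"claw":50,"delta_pos":[0,0,0],"turn":0},
    {"claw":50,"delta_pos":[0,0,0],"turn":0}
  ]
}}

```text
clock: 20.37
eef_pos: [489.6, -109.4, 13.7]
tcp_rot: [-3.142, 0.0, 0.152]
contact_force: [0.1, 0.4, 0.3]
opening: 0.588
grasp_force: 0.0
```

{"api": "step_arm", "payload": {
  "motion": [
    {"claw":50,"delta_pos":[0,0,-5],"turn":0},
    {"claw":50,"delta_pos":[0,0,-10],"turn":0},
    {"claw":50,"delta_pos":[0,0,-20],"turn":0},
    {"claw":50,"delta_pos":[0,0,-30],"turn":0},
    {"claw":50,"delta_pos":[0,0,-40],"turn":0},
    {"claw":50,"delta_pos":[0,0,-40],"turn":0},
    {"claw":50,"delta_pos":[0,0,0],"turn":0},
    {"claw":50,"delta_pos":[0,0,0],"turn":0}
  ]
}}

```text
clock: 21.03
eef_pos: [491.3, -109.8, 162.1]
tcp_rot: [3.139, -0.006, 0.152]
contact_force: [-0.0, -1.4, 0.2]
opening: 0.588
grasp_force: 0.0
```

```bash
python3 -c "
from h import *
go(490,-110,160,8.66)
d=snap('scene','s5')
cv2.imwrite('pics/m6.png',cv2.resize(d['img'][190:390,220:480,::-1],None,fx=3,fy=3,interpolation=cv2.INTER_CUBIC))"
```

```text
t 21.03 at [ 491.3 -109.8  162.1] yaw 8.7 rp [ 3.139 -0.006] need tool -1.4 -0.0 2.1 turn 0.001 F [-0.04 -1.39  0.2 ] grip 0.0 open 50.2
```

View pics/m6.png

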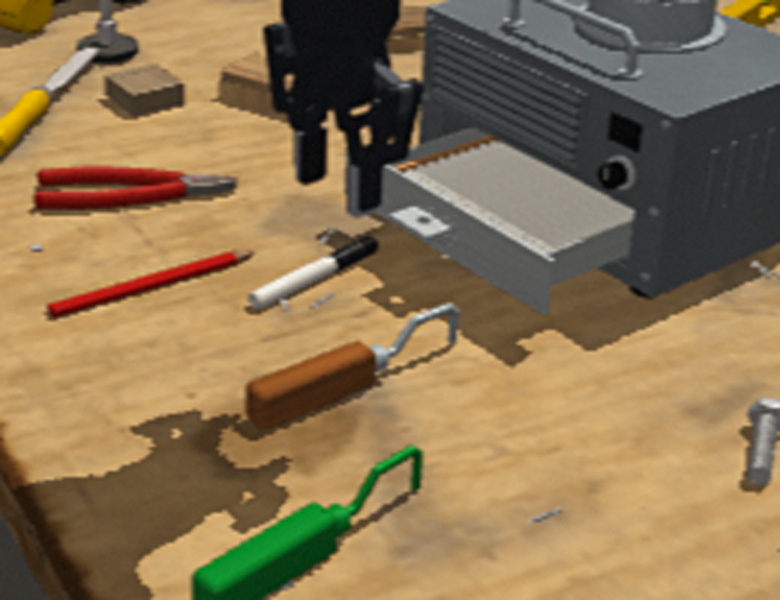

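The hook lies flat on the bench, handle at (310,385) and tip at (455,340), clear of the tray. The tray is out with its tab at (420,220), and the bystanders are unmoved. Handing in.

```bash
python3 -c "
from rig import *
print(sign_off())"
```

```text
the job is handed in; nothing more can be done
None
```

I hooked the filter tray and drew it out to its stop, then unhooked and laid the hook flat on the bench clear of the air cleaner. The job is handed in at about 21 s; the measured force peaked at about 20 N (limit 25 N), and no verdict came back.

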